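Gauge the plate gap of a gel casting stand

TASK

Take the gap gauge with the flat bar handle out of its rack and slide its blade straight down between the two plates of the casting stand, until it drags snugly on both plates and the spring-loaded plate has given way by about one and a half millimetres. Do not force it further or drive it to the bottom, and leave the other gauges and the things around as they are. Finish while still holding the gauge in the gap at that depth.

Things in the scene. Friction and masses are not known exactly. Their poses are not given: they have to be found in the camera images.
- bar_gauge: Gauge to use, loose, 80 to 170 g: steel blade 6 mm thick (x), 30 wide (y), 85 long; black flat bar handle on top, 14 thick (x), 44 wide (y), 40 tall. Origin: middle of the blade's lower end, z up: blade z 0 to 85 mm, handle 85 to 125. Starts upright in a rack slot, the handle's underside resting on the rack's top, its axes parallel to the rack's. Grip the handle's upper part across its 14 mm.
- round_gauge: Another gauge, not to be used: thin steel blade, black round handle 38 mm in diameter. In another slot of the rack. Origin 5 mm below the blade's lower end.
- square_gauge: Another gauge, not to be used: narrow steel blade, black square handle 24 x 24 mm. In the third slot. Origin 5 mm below the blade's lower end.
- rack: White fixed rack, 70 mm (x) by 180 mm (y), top 100 mm high, on a 90 x 190 mm foot; three slots in a row along its y, 56 mm apart, each 10 mm (x) by 35 mm (y). Which gauge is in which slot differs. Origin: centre of the underside.
- stand: Grey fixed stand, base 150 (x) by 110 (y) by 15 mm. On it two plates, 70 mm wide (y), z 15 to 95 mm, with a V gap between, open at the top and sides: white upright plate on the -x side, leaning spring-loaded dark steel plate on the +x side. The gap is 11 to 13.5 mm wide at the top, narrowing by 1.3 mm per 10 mm of depth. End posts 65 mm high at x = +-64 mm. Origin: centre of the underside.
- mouth (a point): Point on the stand at its x = 0, y = 0, at the height of the plate tops (95 mm). Along the stand's x the gap's top runs from the white plate's face (0 to 2.5 mm to the -x side) to the dark steel plate 10.9 mm to the +x side.
- set_plate: White ceramic plate, 8 thick, 70 wide, 80 mm tall, clamped fast (90 N) at a place that differs each time: its upright gap face is at the stand's x = -2.5 to 0 mm. Origin: in the plane of that face, mid-width, at table height; axes as the stand's. With the blade flat on it, the blade's lower end first meets the dark steel plate 38 to 57 mm below the plate tops.
- spring_plate (a joint): Push-back of the dark steel plate along the stand's +x, in m: 0 at rest, stop at 7 mm. Its gap face leans from x = 0.5 mm (z = 15) to 10.9 mm (z = 95) in the stand's frame. Spring 2.5 N per mm, no preload: at 1.5 mm it squeezes the blade with about 4 N. Each 10 mm the blade goes down past first touch, lying on the white plate, pushes it back 1.3 mm.
- bottle: Bystander: white bottle with black cap, 64 mm in diameter, 120 mm tall. Origin: centre of the underside.
- tip_box: Bystander: blue box of pipette tips, 85 x 120 x 60 mm. Origin: centre of the underside.
- beaker: Bystander: clear beaker, 70 mm in diameter, 90 mm tall. Origin: centre of the underside.
There are look-alikes about, which are no part of the job. Leave any yellow look-alike of the bar_gauge alone.

How it is judged:
By the outcome, as a careful person would: the job done as asked, in the order asked, and still so for the second after the job is handed in, while the arm keeps its last pose, push and grip.
It also fails if it takes over 48 s, if anything falls off the work surface, if the arm or the gripper's body presses on something with over 40 N, if the wrist force passes 120 N, or if a joint passes its speed limit or range.

ROBOT

A 7-joint arm with a two-finger parallel gripper is mounted at the origin on the work surface. World frame = base frame: x ahead of the robot, y to its left, z up, the work surface at z = 0. Lengths are in m, angles in rad, forces in N, time in s.
With the tool pointing down it reaches from about 0.4 to 0.875 m from the base axis. Payload 4.4 kg.
Tool frame: the origin (TCP) lies on the centre line of the jaws, within the pads' length; the fingertips stand 25 mm ahead of it and the grasp point (between the pads) lies 6 mm ahead of it; x points along the fingers, y is the direction in which the jaws open and shut, and the axes are right-handed (so a half turn about x gives the same grasp; the last joint's range is limited). The gripper opens to 85 mm and grips with 20 to 120 N. Pads are 22 mm wide; open, the fingers measure 114 mm over their backs; the gripper's body (76 mm by 85 mm) begins 54 mm behind the grasp point. The pads swing forward as they close: fully open they stand 13 mm farther back than shut.
Start: joints at [1.243, 0.628, 0.038, 1.517, -0.027, 0.996, -0.02], TCP at [0.168, -0.628, 0.256] pointing down, gripper open.
Joint ranges: [-3.06, 3.06], [-0.37, 2.12], [-1.25, 1.32], [0.18, 2.47], [-1.1, 4.24], [0.23, 1.98], [-2.94, 2.94]. Speed limits (rad/s): [2.57, 2.57, 3.14, 3.14, 3.14, 3.14, 3.14].

INTERFACE

Orientations are given as a unit quaternion [x, y, z, w].
In Python, from workcell import manip, viewer, ticket gives the robot as it stands.
- The arm moves only by the shell command python3 -m jog 'ROWS' [FORCE]. ROWS is JSON, a list of rows, each an object of numbers: "x", "y", "z": the shift along the tool's x, y, z in mm; "rx", "ry", "rz": the turn, a rotation vector about the tool's x, y, z in rad; "gripper": the opening, from -1 (shut) to 1 (fully open). In form: [{"x": .., "y": .., "z": .., "rx": .., "ry": .., "rz": .., "gripper": ..}, ...]. A call has exactly 8 rows; each row is the pose to reach, as a shift and turn from the pose commanded when the call began, along the tool's axes at that moment; what a row does not reach only later rows make up. A row lasts 1/8 s, in which the tool goes at most 62.5 mm and 10.7 degrees, less where a joint would pass 70% of its speed; a pose out of reach is approached as far as the arm can. A call with a gripper value outside its range is refused whole. The fingers move at their own pace and stop on an object; FORCE is the grip in N (left out, the last holds). Time passes only in rows, so rows that repeat a pose let the fingers close, or fill a call up. It gives the time, the measured TCP pose, the force and the opening at its end, in the units of the state.
- manip.observe(): the state, without advancing time (a new reading comes with each control period).
- viewer.snapshot(name): name is "side" or "top" or "wrist"; returns a dict with "color" (384x512x3 uint8, red, green, blue), "depth" (384x512 float32, m along the optical axis (not along the pixel's ray), 0 where there is no reading), "fx", "fy", "cx", "cy" (pixels), "pose" (4x4, takes a point from camera to world coordinates); the wrist camera has in their place "mount" (4x4, takes a point from camera to tool coordinates, whose origin is the TCP and whose axes are the tool frame's). Camera axes: x right, y down, z forward; pixel columns grow to the right and rows downward; lengths in m; the calibration is good to about 2 mm. A picture is of the moment at which its call begins: read the wrist's pose just before it.
- ticket.job_done(): hands the job in, once; it reports no verdict.
The state is a dict: "time": time; "joint_pos": joint angles; "dq": joint speeds; "joint_torque": joint torques, N m; "position": TCP position; "ee_rot": TCP orientation; "wrist_force": force on the tool from outside, world axes, zero at the start; "ft_torque": the same for the moment, N m; "width": finger opening in m.
Only numpy, scipy, OpenCV 4.12 (cv2) and the standard library are available. Lean on these libraries where they do the work, as an engineer would, in place of code of your own. Each camera call takes 0.05 s, during which the arm holds its last target. There are 200 camera calls.

## Working session

There is one attempt and no reset: what is moved stays moved. The work goes in short steps, Python scripts to look and compute and a shell command to move; the robot and the scene stay as the last step left them, time stands still between calls to the robot, and variables do not carry over. Pictures are saved under pics/ and viewed, about 8 in all and at most 12, crops included, and the job is handed in when it is done.

```bash
mkdir -p pics
cat > h.py <<'E'
import numpy as np, cv2, pickle
from workcell import manip, viewer, ticket
from scipy.spatial.transform import Rotation as R
def snap(n):
    s=manip.observe(); d=viewer.snapshot(n)
    if n=="wrist":
        T=np.eye(4);T[:3,:3]=R.from_quat(s["ee_rot"]).as_matrix();T[:3,3]=s["position"];d["pose"]=T@np.array(d["mount"])
    v,u=np.mgrid[:384,:512]; z=d["depth"]
    c=np.stack([(u-d["cx"])/d["fx"]*z,(v-d["cy"])/d["fy"]*z,z],-1); P=np.array(d["pose"])
    d["xyz"]=c@P[:3,:3].T+P[:3,3]; d["xyz"][z==0]=np.nan
    pickle.dump(d,open(f"{n}.pkl","wb")); return d
def save(n,im,k=1): cv2.imwrite(f"pics/{n}.png",cv2.resize(im[...,::-1],None,fx=k,fy=k,interpolation=cv2.INTER_CUBIC))
E
python3 - <<'E'
from h import *
for n in("side","top"):
    d=snap(n); save(n+"1",d["color"],1.5); print(n,np.round(d["pose"],2).tolist())
s=manip.observe();print({k:np.round(v,3).tolist() for k,v in s.items()})
E
```

```text
side [[0.81, -0.42, 0.42, 0.19], [-0.59, -0.58, 0.56, -0.66], [0.01, -0.7, -0.71, 0.89], [0.0, 0.0, 0.0, 1.0]]
top [[-0.0, -0.98, 0.22, 0.34], [-1.0, 0.01, 0.0, -0.02], [-0.01, -0.22, -0.98, 1.41], [0.0, 0.0, 0.0, 1.0]]
{'time': 0.1, 'joint_pos': [1.243, 0.629, 0.038, 1.518, -0.027, 0.996, -0.02], 'dq': [0.0, -0.003, 0.0, -0.002, 0.002, -0.001, -0.001], 'joint_torque': [0.003, -56.453, 1.231, -19.397, 0.011, 0.005, -0.0], 'position': [0.168, -0.627, 0.255], 'ee_rot': [-0.701, -0.093, 0.701, -0.092], 'wrist_force': [-0.3, -0.104, -0.449], 'ft_torque': [-0.038, -0.029, -0.01], 'width': 0.085}
```

View pics/top1.png

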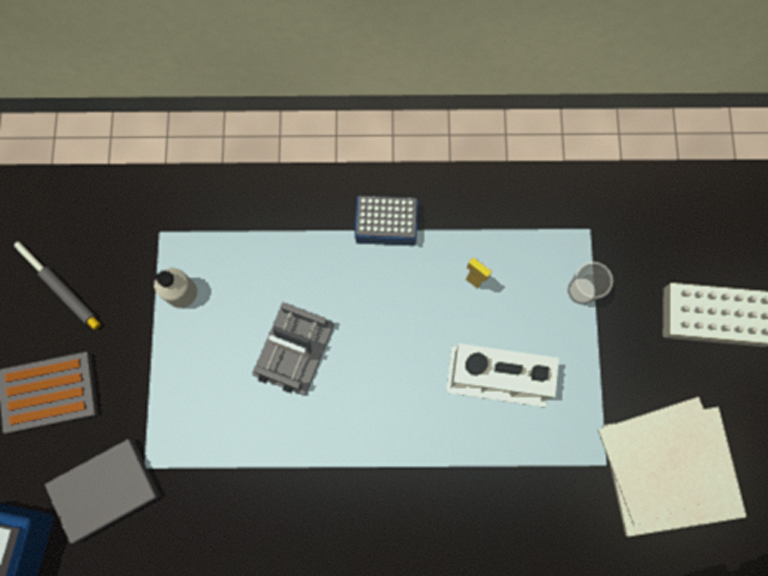

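View pics/side1.png

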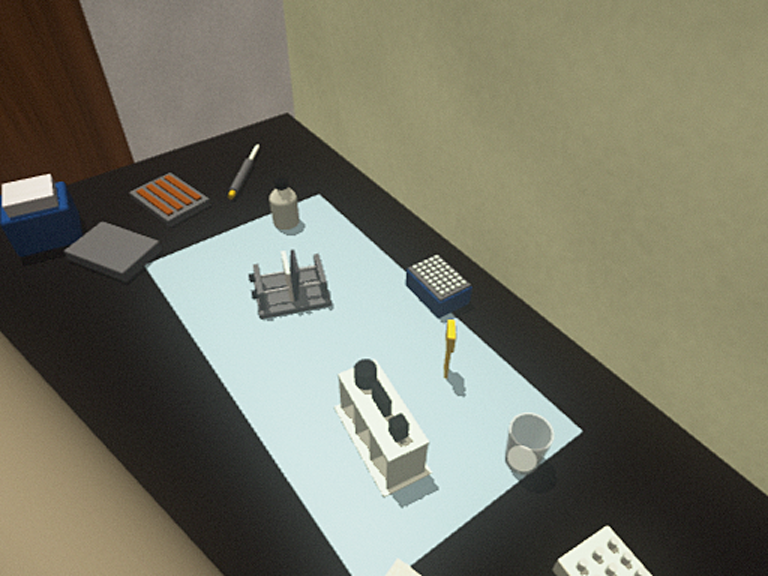

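Pixel candidates in the top picture (768-wide view) are the black bar handle in the middle slot (508,368), round handle (477,364), square handle (540,373) and yellow look-alike (479,270). I choose the middle black bar. The stand is at (293,348), with the white plate at (288,342).

Run:
```python
from h import *
d=pickle.load(open("top.pkl","rb")); X=d["xyz"]; C=d["color"].astype(int)
save("crop",d["color"][215:285,285:390],6)
g=C.max(-1)
def box(m,t):
    p=X[m][:,:2].astype(np.float32); r=cv2.minAreaRect(p*1000); print(t,len(p),"c",np.round(r[0],1),"size",np.round(r[1],1),"ang",round(r[2],1),"med z",np.round(np.median(X[m][:,2]),4))
v,u=np.mgrid[:384,:512]
roi=(u>285)&(u<390)&(v>215)&(v<285)
box(roi&(abs(X[...,2]-.1)<.006),"racktop")
h=(roi&(X[...,2]>.128)).astype(np.uint8)
n,l,s,c=cv2.connectedComponentsWithStats(h)
for i in range(1,n):
    if s[i,4]>15: print(c[i]); box(l==i,"h%d"%i)
for n in("top","side"):
    d=pickle.load(open(n+".pkl","rb"));X=d["xyz"];C=d["color"].astype(int)
    roi=(u>165)&(u<225)&(v>200)&(v<265) if n=="top" else (u>160)&(u<225)&(v>160)&(v<215)
    wh=roi&(C.min(-1)>150)&(X[...,2]>.085)
    box(wh,n+" white top"); box(roi&(X[...,2]>.087),n+" z>87")
    box(roi&(X[...,2]>.008)&(X[...,2]<.075),n+" base/posts")
    print(np.round(np.nanmax(X[roi][:,2]),4))
```

```text
racktop 1310 c [ 508.1 -234.3] size [180.6  71.4] ang 81.3 med z 0.0996
[317.93975904 241.65662651]
h1 166 c [ 516.5 -178.8] size [34.7 36.9] ang 44.0 med z 0.1353
[339.2254902  244.55882353]
h2 102 c [ 508.1 -233.6] size [44.5 13.9] ang 81.3 med z 0.1392
[360.67391304 247.94565217]
h3 92 c [ 499.2 -289.9] size [25.6 23.7] ang 77.5 med z 0.1357
top white top 79 c [558.3 159.2] size [66.7  8.6] ang 69.1 med z 0.0946
top z>87 177 c [566.7 155. ] size [70.  27.5] ang 68.7 med z 0.094
top base/posts 1822 c [563.1 159.8] size [180.2 160.4] ang 1.1 med z 0.0173
0.1026
side white top 51 c [567.3 153.6] size [71.9 26.7] ang 68.3 med z 0.0944
side z>87 102 c [566.6 151.9] size [75.6 26.7] ang 68.3 med z 0.0938
side base/posts 1371 c [559.  155.3] size [114.6 157.1] ang 69.0 med z 0.0167
0.0978
```

View pics/crop.png

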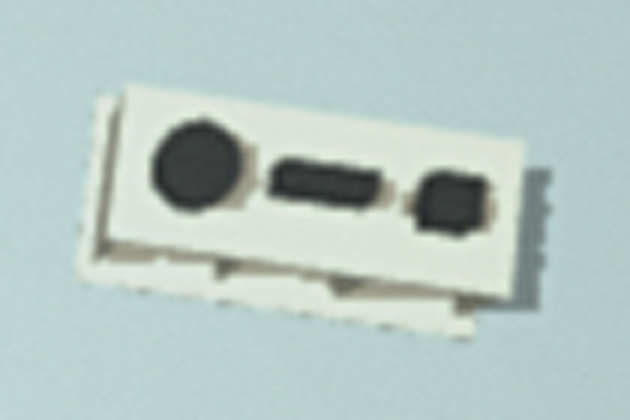

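The crop confirms the choice: the flat bar handle is in the middle slot, with the round one to its left and the square one to its right. I'll work out the move above it next.

```bash
cat >> h.py <<'E'
def go(p,yaxis):
    s=manip.observe(); A=R.from_quat(s["ee_rot"]).as_matrix()
    x=np.array([0,0,-1.]);y=np.array([*yaxis,0])/np.linalg.norm(yaxis)
    if y@A[:,1]<0:y=-y
    B=np.stack([x,y,np.cross(x,y)],1)
    print("t",round(s["time"],2),"shift mm",np.round(A.T@(np.array(p)-s["position"])*1000,1),"rotvec",np.round(R.from_matrix(A.T@B).as_rotvec(),4),
      "pos",np.round(np.array(s["position"])*1000,1),"F",np.round(s["wrist_force"],2),"q7",np.round(s["joint_pos"],2))
    return A
E
python3 - <<'E'
from h import *
print(go([.508,-.234,.25],[.989,-.151]))
E
```

```text
t 0.1 shift mm [   6.  -292.  -430.1] rotvec [-1.1575e+00 -1.0000e-03  1.6000e-03] pos [ 168.1 -627.3  255.5] F [-0.3  -0.1  -0.45] q7 [ 1.24  0.63  0.04  1.52 -0.03  1.   -0.02]
[[-4.90345727e-04  2.58793538e-01 -9.65932536e-01]
 [ 1.69949045e-03 -9.65931041e-01 -2.58794001e-01]
 [-9.99998436e-01 -1.76849166e-03  3.38230112e-05]]
```

```bash
python3 -m jog '[{"x":0,"y":-20,"z":-30,"rx":-0.08,"gripper":1},{"x":1,"y":-55,"z":-80,"rx":-0.22,"gripper":1},{"x":2,"y":-93,"z":-136,"rx":-0.37,"gripper":1},{"x":3,"y":-131,"z":-192,"rx":-0.52,"gripper":1},{"x":4,"y":-169,"z":-248,"rx":-0.67,"gripper":1},{"x":5,"y":-207,"z":-304,"rx":-0.82,"gripper":1},{"x":6,"y":-242,"z":-356,"rx":-0.96,"gripper":1},{"x":6,"y":-270,"z":-398,"rx":-1.08,"gripper":1}]' 40
python3 -m jog '[{"x":0,"y":5,"z":-33,"rx":-0.06,"gripper":1},{"x":0,"y":9,"z":-37,"rx":-0.077,"gripper":1},{"x":0,"y":9,"z":-37,"rx":-0.077,"gripper":1},{"x":0,"y":9,"z":-37,"rx":-0.077,"gripper":1},{"x":0,"y":9,"z":-37,"rx":-0.077,"gripper":1},{"x":0,"y":9,"z":-37,"rx":-0.077,"gripper":1},{"x":0,"y":9,"z":-37,"rx":-0.077,"gripper":1},{"x":0,"y":9,"z":-37,"rx":-0.077,"gripper":1}]'
python3 - <<'E'
from h import *
go([.508,-.234,.25],[.989,-.151])
d=snap("wrist"); save("w1",d["color"],1.2)
X=d["xyz"];z=X[...,2]
m=((z>.128)&(z<.15)).astype(np.uint8)
n,l,s,c=cv2.connectedComponentsWithStats(m)
for i in range(1,n):
    if s[i,4]>60:
        p=X[l==i]; r=cv2.minAreaRect((p[:,:2]*1000).astype(np.float32)); print(c[i],s[i,4],np.round(r[0],1),np.round(r[1],1),round(r[2],1),np.median(p[:,2]))
E
```

```text
t 0.1 shift mm [   6.  -292.  -430.1] rotvec [-1.1575e+00 -1.0000e-03  1.6000e-03] pos [ 168.1 -627.3  255.5] F [-0.3  -0.1  -0.45] q7 [ 1.24  0.63  0.04  1.52 -0.03  1.   -0.02]validation failed for argument at $[0]...
validation failed for argument at $[0]...
```

The rows were refused, probably because `ry` and `rz` were missing.

```bash
python3 -m jog '[{"x":0,"y":-20,"z":-30,"rx":-0.08,"ry":0,"rz":0,"gripper":1},{"x":1,"y":-55,"z":-80,"rx":-0.22,"ry":0,"rz":0,"gripper":1},{"x":2,"y":-93,"z":-136,"rx":-0.37,"ry":0,"rz":0,"gripper":1},{"x":3,"y":-131,"z":-192,"rx":-0.52,"ry":0,"rz":0,"gripper":1},{"x":4,"y":-169,"z":-248,"rx":-0.67,"ry":0,"rz":0,"gripper":1},{"x":5,"y":-207,"z":-304,"rx":-0.82,"ry":0,"rz":0,"gripper":1},{"x":6,"y":-242,"z":-356,"rx":-0.96,"ry":0,"rz":0,"gripper":1},{"x":6,"y":-270,"z":-398,"rx":-1.08,"ry":0,"rz":0,"gripper":1}]' 40
python3 - <<'E'
from h import *
go([.508,-.234,.25],[.989,-.151])
E
```

```text
time: 1.15
position: [0.4779, -0.2692, 0.2503]
ee_rot: [-0.553, -0.441, 0.553, -0.441]
wrist_force: [-0.4, -0.1, -0.7]
width: 0.085
t 1.15 shift mm [  0.3  21.5 -41.1] rotvec [-0.0738  0.0002 -0.    ] pos [ 477.9 -269.2  250.3] F [-0.4  -0.13 -0.65] q7 [ 0.65  0.5  -0.28  1.8   0.18  0.86  0.06]
```

```bash
python3 -m jog '[{"x":0,"y":10,"z":-20,"rx":-0.05,"ry":0,"rz":0,"gripper":1},{"x":0,"y":18,"z":-34.5,"rx":-0.0775,"ry":0,"rz":0,"gripper":1},{"x":0,"y":18,"z":-34.5,"rx":-0.0775,"ry":0,"rz":0,"gripper":1},{"x":0,"y":18,"z":-34.5,"rx":-0.0775,"ry":0,"rz":0,"gripper":1},{"x":0,"y":18,"z":-34.5,"rx":-0.0775,"ry":0,"rz":0,"gripper":1},{"x":0,"y":18,"z":-34.5,"rx":-0.0775,"ry":0,"rz":0,"gripper":1},{"x":0,"y":18,"z":-34.5,"rx":-0.0775,"ry":0,"rz":0,"gripper":1},{"x":0,"y":18,"z":-34.5,"rx":-0.0775,"ry":0,"rz":0,"gripper":1}]'
python3 - <<'E'
from h import *
go([.508,-.234,.25],[.989,-.151])
d=snap("wrist"); save("w1",d["color"],1.2)
X=d["xyz"];z=X[...,2]
m=((z>.128)&(z<.15)).astype(np.uint8)
n,l,s,c=cv2.connectedComponentsWithStats(m)
for i in range(1,n):
    if s[i,4]>60:
        p=X[l==i]; r=cv2.minAreaRect((p[:,:2]*1000).astype(np.float32)); print(c[i],s[i,4],np.round(r[0],1),np.round(r[1],1),round(r[2],1),np.median(p[:,2]))
m=(z>.096)&(z<.104);print("racktop z",np.median(z[m]))
E
```

```text
time: 2.15
position: [0.5023, -0.2413, 0.2504]
ee_rot: [0.536, 0.461, -0.536, 0.461]
wrist_force: [-0.0, -0.2, -0.5]
width: 0.0852
t 2.15 shift mm [ 0.4  4.6 -8.1] rotvec [-0.0001  0.     -0.0001] pos [ 502.3 -241.3  250.4] F [-0.02 -0.22 -0.49] q7 [ 0.6   0.51 -0.3   1.78  0.19  0.87  0.06]
[262.82041049 123.19270239] 1754 [ 515.2 -180.2] [36.8 37.1] 81.5 0.13632456142947913
[262.59188544 190.18138425] 838 [ 506.9 -235.1] [44.1 13.5] 81.2 0.14027288837014956
[262.43165468 247.92086331] 695 [ 498.4 -290.1] [24.6 23.2] 81.1 0.13615420969463626
racktop z 0.10039059603919454
```

View pics/w1.png

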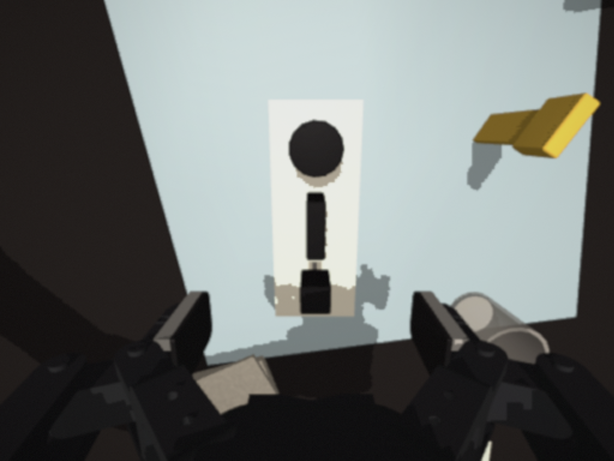

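The bar handle is at (316,226), between round (316,148) and square (315,290). It measures centre (507,-235) at 81.2°. I'll shift over it, descend and close.

```bash
python3 -m jog '[{"x":0,"y":3.8,"z":-7.4,"rx":0,"ry":0,"rz":0,"gripper":1},{"x":20,"y":3.8,"z":-7.4,"rx":0,"ry":0,"rz":0,"gripper":1},{"x":45,"y":3.8,"z":-7.4,"rx":0,"ry":0,"rz":0,"gripper":1},{"x":70,"y":3.8,"z":-7.4,"rx":0,"ry":0,"rz":0,"gripper":1},{"x":95,"y":3.8,"z":-7.4,"rx":0,"ry":0,"rz":0,"gripper":1},{"x":110,"y":3.8,"z":-7.4,"rx":0,"ry":0,"rz":0,"gripper":1},{"x":116,"y":3.8,"z":-7.4,"rx":0,"ry":0,"rz":0,"gripper":1},{"x":116,"y":3.8,"z":-7.4,"rx":0,"ry":0,"rz":0,"gripper":1}]'
python3 - <<'E'
from h import *
go([.5072,-.2346,.134],[.989,-.151])
E
```

```text
time: 3.2
position: [0.5075, -0.2344, 0.1345]
ee_rot: [0.536, 0.461, -0.536, 0.461]
wrist_force: [-0.8, -0.7, 1.0]
width: 0.0853
t 3.2 shift mm [ 0.5 -0.3  0.2] rotvec [ 0.0002 -0.     -0.0003] pos [ 507.5 -234.4  134.5] F [-0.76 -0.66  1.04] q7 [ 0.54  0.67 -0.24  1.88  0.26  0.62 -0.02]
```

```bash
python3 -m jog '[{"x":0,"y":0,"z":0,"rx":0,"ry":0,"rz":0,"gripper":-1},{"x":0,"y":0,"z":0,"rx":0,"ry":0,"rz":0,"gripper":-1},{"x":0,"y":0,"z":0,"rx":0,"ry":0,"rz":0,"gripper":-1},{"x":0,"y":0,"z":0,"rx":0,"ry":0,"rz":0,"gripper":-1},{"x":0,"y":0,"z":0,"rx":0,"ry":0,"rz":0,"gripper":-1},{"x":0,"y":0,"z":0,"rx":0,"ry":0,"rz":0,"gripper":-1},{"x":0,"y":0,"z":0,"rx":0,"ry":0,"rz":0,"gripper":-1},{"x":0,"y":0,"z":0,"rx":0,"ry":0,"rz":0,"gripper":-1}]' 60
python3 - <<'E'
from h import *
go([.5072,-.2346,.134],[.989,-.151])
E
```

```text
time: 4.2
position: [0.5072, -0.2346, 0.1347]
ee_rot: [-0.536, -0.461, 0.536, -0.461]
wrist_force: [-1.3, 0.6, 5.6]
width: 0.0133
t 4.2 shift mm [ 0.7 -0.   0. ] rotvec [-0.      0.0002 -0.0002] pos [ 507.2 -234.6  134.7] F [-1.32  0.6   5.59] q7 [ 0.54  0.67 -0.24  1.88  0.26  0.62 -0.02]
```

Gripped at 13.3 mm. Next I lift 120 mm and check the hold.

```bash
python3 -m jog '[{"x":-6,"y":0,"z":0,"rx":0,"ry":0,"rz":0,"gripper":-1},{"x":-18,"y":0,"z":0,"rx":0,"ry":0,"rz":0,"gripper":-1},{"x":-36,"y":0,"z":0,"rx":0,"ry":0,"rz":0,"gripper":-1},{"x":-56,"y":0,"z":0,"rx":0,"ry":0,"rz":0,"gripper":-1},{"x":-76,"y":0,"z":0,"rx":0,"ry":0,"rz":0,"gripper":-1},{"x":-96,"y":0,"z":0,"rx":0,"ry":0,"rz":0,"gripper":-1},{"x":-112,"y":0,"z":0,"rx":0,"ry":0,"rz":0,"gripper":-1},{"x":-120,"y":0,"z":0,"rx":0,"ry":0,"rz":0,"gripper":-1}]'
python3 -m jog '[{"x":0,"y":0,"z":-20,"rx":0.0,"ry":0,"rz":0,"gripper":-1},{"x":0,"y":0,"z":-65,"rx":0.04,"ry":0,"rz":0,"gripper":-1},{"x":0,"y":0,"z":-120,"rx":0.08,"ry":0,"rz":0,"gripper":-1},{"x":0,"y":0,"z":-175,"rx":0.12,"ry":0,"rz":0,"gripper":-1},{"x":0,"y":0,"z":-230,"rx":0.16,"ry":0,"rz":0,"gripper":-1},{"x":0,"y":0,"z":-285,"rx":0.2,"ry":0,"rz":0,"gripper":-1},{"x":0,"y":0,"z":-325,"rx":0.22,"ry":0,"rz":0,"gripper":-1},{"x":0,"y":0,"z":-345,"rx":0.22,"ry":0,"rz":0,"gripper":-1}]'
python3 - <<'E'
from h import *
go([.5673,.1552,.2547],[.932,-.363])
d=snap("wrist"); save("w2",d["color"],1.2)
E
```

```text
time: 5.2
position: [0.5075, -0.2346, 0.2556]
ee_rot: [0.537, 0.46, -0.536, 0.461]
wrist_force: [0.1, 1.0, -0.4]
width: 0.013
time: 6.2
position: [0.5581, 0.1108, 0.2536]
ee_rot: [-0.582, -0.401, 0.583, -0.4]
wrist_force: [-0.4, -1.4, -0.3]
width: 0.013
t 6.2 shift mm [ -1.1  -7.3 -44.7] rotvec [ 0.0052 -0.0006  0.0021] pos [558.1 110.8 253.6] F [-0.42 -1.38 -0.35] q7 [-0.07  0.52 -0.26  1.75  0.16  0.89 -0.77]
```

View pics/w2.png

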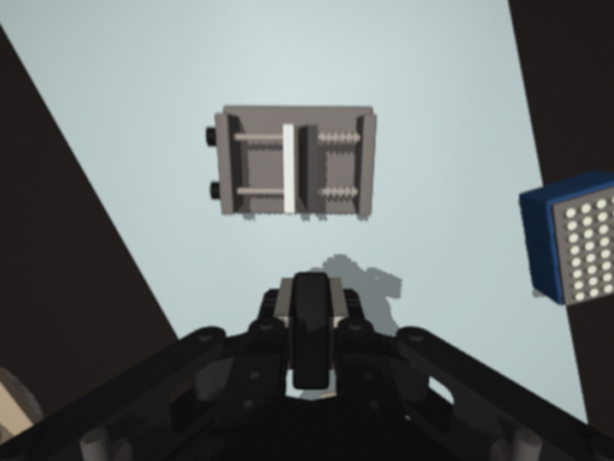

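The wrist view shows the white plate top at (289,168), the dark plate at (311,168), and the held handle at (310,330). I'll measure gap and handle in the tool frame from this picture.

Run:
```python
from h import *
snap("wrist"); s=manip.observe()
d=pickle.load(open("wrist.pkl","rb"));C=d["color"].astype(int);X=d["xyz"];z=X[...,2]
v,u=np.mgrid[:384,:512]; roi=(v>85)&(v<190)&(u>175)&(u<320)
A=R.from_quat(s["ee_rot"]).as_matrix(); t=(X-s["position"])@A*1000
def box(m,n):
    p=t[m][:,1:].astype(np.float32); r=cv2.minAreaRect(p); print(n,m.sum(),np.round(r[0],1),np.round(r[1],1),round(r[2],2),"ymin/max pct",np.round(np.percentile(p[:,0],[2,50,98]),1),"z",np.round(np.median(z[m]),4), "world c",np.round(np.mean(X[m],0),4))
print(np.round(s["position"],4),s["time"])
wh=roi&(z>.09)&(z<.1)&(C.min(-1)>150); dk=roi&(z>.088)&(z<.1)&(C.max(-1)<130)
box(wh,"white");box(dk,"dark"); box(roi&(z>.009)&(z<.022),"base")
hd=(v>200)&(v<330)&(t[...,0]<-8)&(t[...,0]>-25)&(C.max(-1)<80)&(abs(t[...,1])<15)&(abs(t[...,2])<40)
box(hd,"handle top")
print(np.round(np.median(t[hd][:,0]),1))
for r in (110,130,150,170): print(r,[(int(C[r,c].mean()),round(float(t[r,c,1]),1),round(float(z[r,c]*1000))) for c in range(234,268)])
```

```text
[0.5586 0.1096 0.2538] 6.3
white 601 [-18.9 -44.2] [ 8.  69.6] 0.36 ymin/max pct [-22.7 -18.9 -15.1] z 0.0953 world c [0.5572 0.1592 0.0953]
dark 634 [  0.2 -44.3] [ 8.  69.4] 0.08 ymin/max pct [-3.8  0.1  4.1] z 0.0948 world c [0.5747 0.1522 0.0948]
base 5936 [-14.  -43.6] [109.7 149. ] 89.94 ymin/max pct [-73.3 -25.9  44.4] z 0.0153 world c [0.5611 0.1635 0.0153]
handle top 2281 [-0.1 -0.4] [30.  33.5] 0.43 ymin/max pct [-13.9  -0.4  13.9] z 0.267 world c [0.5584 0.1104 0.2687]
-13.2
110 [(122, -31.1, 16), (136, -29.9, 16), (180, -22.5, 96), (218, -21.6, 95), (227, -20.6, 96), (228, -19.7, 96), (228, -18.8, 95), (228, -17.9, 94), (229, -16.9, 95), (227, -16.0, 94), (214, -15.0, 95), (157, -14.8, 80), (104, -14.8, 58), (92, -14.7, 34), (92, -14.2, 16), (71, -12.7, 24), (48, -11.2, 36), (41, -9.7, 46), (39, -8.4, 57), (39, -7.1, 66), (38, -5.9, 77), (39, -4.8, 84), (46, -3.7, 94), (65, -2.8, 95), (74, -1.9, 95), (76, -0.9, 95), (76, 0.0, 94), (76, 1.0, 96), (77, 1.9, 93), (77, 2.8, 95), (81, 3.8, 95), (98, 6.4, 15), (114, 7.6, 15), (119, 8.8, 16)]
130 [(119, -31.7, 15), (127, -30.6, 
[... 527 characters left out ...]
0, 15)]
150 [(118, -32.3, 15), (120, -31.0, 16), (147, -29.8, 16), (199, -22.3, 96), (224, -21.5, 94), (227, -20.4, 96), (228, -19.4, 96), (228, -18.4, 96), (228, -17.4, 96), (227, -16.5, 96), (219, -15.5, 95), (169, -15.0, 87), (114, -15.0, 64), (90, -15.0, 37), (78, -14.7, 16), (56, -13.2, 22), (37, -11.6, 34), (31, -10.1, 47), (34, -8.7, 56), (36, -7.3, 68), (37, -6.1, 77), (39, -4.9, 86), (49, -3.8, 94), (67, -2.8, 96), (75, -1.9, 94), (76, -0.9, 95), (76, 0.1, 95), (77, 1.1, 95), (77, 2.1, 93), (76, 3.0, 95), (75, 4.0, 94), (73, 6.7, 15), (72, 8.0, 16), (72, 9.2, 15)]Traceback (most recent call last):
  File "<stdin>", line 14, in <module>
ValueError: cannot convert float NaN to integer
```

Run:
```python
from h import *
s=manip.observe();d=pickle.load(open("wrist.pkl","rb"))
A=R.from_quat(s["ee_rot"]).as_matrix(); t=(d["xyz"]-s["position"])@A*1000
for v in range(224,330,6): print(v,np.round(t[v,[246,258,270]],1).tolist(), d["color"][v,258].tolist())
print(s["time"])
go([.5673,.1552,.2547],[.932,-.363])
```

```text
224 [[251.2, -19.1, 77.2], [252.1, -2.2, 77.5], [252.4, 14.8, 77.6]] [164, 177, 177]
230 [[5.3, -7.1, -21.4], [5.4, -1.4, -21.3], [5.4, 4.3, -21.3]] [30, 28, 28]
236 [[3.5, -7.0, -19.1], [3.9, -1.4, -18.9], [5.3, 4.3, -18.2]] [32, 31, 31]
242 [[2.9, -7.0, -16.3], [2.8, -1.4, -16.3], [1.7, 4.2, -16.9]] [32, 31, 30]
248 [[1.3, -7.0, -14.0], [1.5, -1.4, -13.9], [0.8, 4.2, -14.3]] [34, 31, 31]
254 [[0.2, -7.0, -11.5], [0.4, -1.4, -11.3], [-1.2, 4.2, -12.2]] [34, 32, 33]
260 [[-1.5, -6.9, -9.3], [-0.6, -1.4, -8.8], [-1.1, 4.2, -9.1]] [36, 35, 34]
266 [[-2.3, -6.9, -6.6], [-2.7, -1.4, -6.8], [-3.5, 4.1, -7.4]] [36, 34, 34]
272 [[-3.9, -6.9, -4.5], [-4.0, -1.4, -4.5], [-4.6, 4.1, -4.9]] [36, 35, 35]
278 [[-4.8, -6.9, -1.9], [-5.7, -1.4, -2.5], [-5.0, 4.1, -2.1]] [22, 20, 21]
284 [[-8.4, -6.7, -1.1], [-7.6, -1.3, -0.6], [-7.7, 4.1, -0.7]] [17, 16, 17]
290 [[-8.6, -6.7, 1.8], [-7.7, -1.3, 2.5], [-9.3, 4.0, 1.3]] [20, 19, 19]
296 [[-9.2, -6.8, 4.5], [-9.5, -1.3, 4.3], [-10.1, 4.0, 3.8]] [20, 19, 20]
302 [[-9.9, -6.8, 7.1], [-11.2, -1.3, 6.2], [-10.4, 4.0, 6.7]] [21, 20, 20]
308 [[-11.5, -6.7, 9.1], [-12.7, -1.3, 8.1], [-13.5, 3.9, 7.5]] [22, 21, 22]
314 [[-14.3, -6.6, 10.0], [-13.7, -1.3, 10.5], [-13.4, 4.0, 10.7]] [20, 20, 20]
320 [[-14.9, -6.6, 12.7], [-14.0, -1.3, 13.4], [-15.1, 3.9, 12.4]] [19, 19, 18]
326 [[252.1, -21.2, 251.8], [252.0, -2.2, 251.7], [250.8, 16.8, 250.6]] [109, 118, 118]
6.3
t 6.3 shift mm [ -0.9  -8.2 -45.7] rotvec [ 0.0047 -0.0007  0.0014] pos [558.6 109.6 253.8] F [-0.23 -0.15 -1.47] q7 [-0.07  0.52 -0.26  1.75  0.16  0.89 -0.77]
```

The depth along the handle top suggests the gauge is pitched about 28° in the grip. I'll check that with the side camera.

Run:
```python
from h import *
s=manip.observe()
d=snap("side"); P=np.linalg.inv(d["pose"])
c=P[:3,:3]@s["position"]+P[:3,3]; u,v=int(c[0]/c[2]*d["fx"]+d["cx"]),int(c[1]/c[2]*d["fy"]+d["cy"]); print(u,v)
u0,v0=max(u-60,0),max(v-60,0)
save("s2",d["color"][v0:v0+130,u0:u0+130],5); print(u0,v0)
```

```text
192 139
132 79
```

View pics/s2.png

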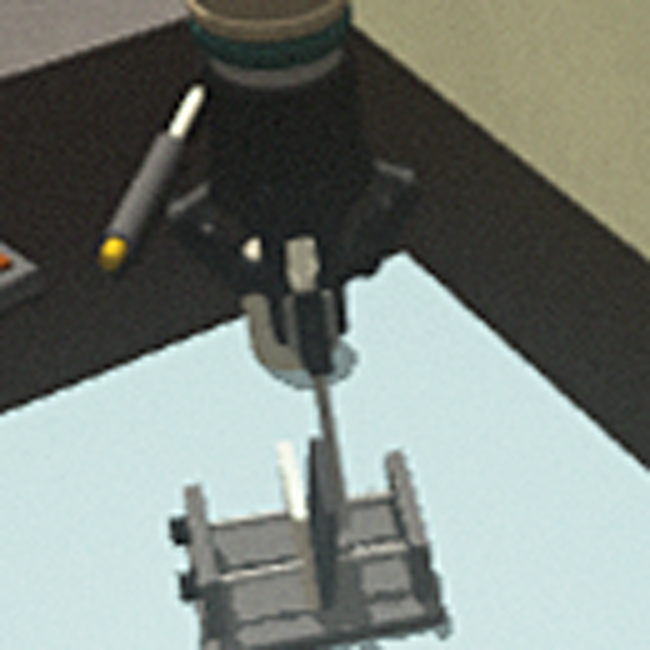

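```bash
cat >> h.py <<'E'
def blade():
    s=manip.observe(); d=snap("side"); A=R.from_quat(s["ee_rot"]).as_matrix(); t=(d["xyz"]-s["position"])@A*1000
    m=(t[...,0]>38)&(t[...,0]<140)&(abs(t[...,1])<12)&(abs(t[...,2])<75)&(d["xyz"][...,2]>.101)
    p=t[m]; print("t",s["time"],"n",len(p),"x",np.round(np.percentile(p[:,0],[1,99]),1))
    for a in range(38,140,10):
        q=p[(p[:,0]>=a)&(p[:,0]<a+10)]
        if len(q)>2: print(a+5,len(q),"y",np.round([q[:,1].min(),np.median(q[:,1]),q[:,1].max()],1),"z",np.round([q[:,2].min(),np.median(q[:,2]),q[:,2].max()],1))
    if len(p)>5: r=cv2.minAreaRect(p[:,[0,2]].astype(np.float32)); print(np.round(r[0],1),np.round(r[1],1),round(r[2],1))
E
python3 - <<'E'
from h import *
blade()
E
```

```text
t 6.35 n 74 x [ 39.3 102.9]
43 11 y [-1.4  1.4  4.3] z [27.8 43.3 46.8]
53 13 y [-1.4  0.1  4.4] z [19.3 46.8 52.8]
63 13 y [-1.3  0.4  3.6] z [27.8 54.  58.8]
73 12 y [-1.4  1.   4.3] z [27.4 60.5 66.1]
83 13 y [-1.3 -0.5  4.3] z [32.  65.6 69.5]
93 9 y [-1.5  0.2  3.6] z [46.6 72.  73.9]
103 3 y [-1.4 -1.3 -1. ] z [40.1 56.5 59.2]
[71.7 44.2] [71.7 35.4] 27.7
```

Confirmed: the gauge pivoted 27.7° about the tool's y axis while carried, with its tip lagging. I'll tighten the grip and tilt the tool slowly by +0.483 about y so the blade hangs vertical, with gentler motion from here on.

```bash
python3 -m jog '[{"x":0,"y":0,"z":0,"rx":0,"ry":0.02,"rz":0,"gripper":-1},{"x":0,"y":0,"z":0,"rx":0,"ry":0.08,"rz":0,"gripper":-1},{"x":0,"y":0,"z":0,"rx":0,"ry":0.16,"rz":0,"gripper":-1},{"x":0,"y":0,"z":0,"rx":0,"ry":0.24,"rz":0,"gripper":-1},{"x":0,"y":0,"z":0,"rx":0,"ry":0.32,"rz":0,"gripper":-1},{"x":0,"y":0,"z":0,"rx":0,"ry":0.4,"rz":0,"gripper":-1},{"x":0,"y":0,"z":0,"rx":0,"ry":0.46,"rz":0,"gripper":-1},{"x":0,"y":0,"z":0,"rx":0,"ry":0.483,"rz":0,"gripper":-1}]' 120
python3 - <<'E'
from h import *
def go2():
    s=manip.observe(); A=R.from_quat(s["ee_rot"]).as_matrix(); print(np.round(A,4).tolist(),np.round(np.array(s["position"])*1000,1),s["width"],np.round(s["wrist_force"],2),np.round(s["joint_pos"],2))
go2()
d=snap("side")
X=(d["xyz"]-manip.observe()["position"])*1000
m=(X[...,2]<-35)&(X[...,2]>-135)&(np.hypot(X[...,0],X[...,1])<45)
yd=np.array([.363,.932]);xd=np.array([.932,-.363])
p=X[m]; q=np.c_[p[:,:2]@xd,p[:,:2]@yd,p[:,2]]
for a in range(-130,-35,12):
    r=q[(q[:,2]>=a)&(q[:,2]<a+12)]
    if len(r)>2: print(a+6,len(r),np.round(np.percentile(r[:,0],[0,50,100]),1),np.round(np.percentile(r[:,1],[5,50,95]),1))
print(q[:,2].min())
E
```

```text
time: 7.4
position: [0.5591, 0.1034, 0.2538]
ee_rot: [0.707, 0.481, -0.428, 0.291]
wrist_force: [-0.2, -0.4, -0.7]
width: 0.0122
[[0.1701, 0.93, -0.3258], [0.4318, -0.3675, -0.8237], [-0.8858, -0.0005, -0.4641]] [559.1 103.4 253.8] 0.012159973987186379 [-0.19 -0.38 -0.7 ] [ 0.45  0.54 -0.64  1.95 -0.23  0.53 -0.27]
-112 10 [-1.3 -0.3  4.9] [-21.7 -20.4  -7.1]
-100 11 [-1.1  0.7  3.9] [-23.4 -19.8   5.7]
-88 9 [-1.1  1.6  4.6] [-22.7 -21.1  -9.7]
-76 10 [-1.2 -0.2  3. ] [-21.3 -19.2   8.9]
-64 10 [-1.3  1.2  4.4] [-20.3 -18.9  -6.7]
-52 11 [-1.2  0.4  4.8] [-20.3 -19.   -5.5]
-40 4 [0.5 3.  3.7] [-19.8 -19.7 -18.1]
-119.23758732846274
```

```bash
cat >> h.py <<'E'
xd=np.array([.932,-.363]);yd=np.array([.363,.932])
def w(px,py,z):
    s=manip.observe(); A=R.from_quat(s["ee_rot"]).as_matrix(); p=np.array(s["position"])*1000
    T=np.array([*(px*xd+py*yd),z])
    print("t",round(s["time"],2),"at xd,yd,z",np.round([p[:2]@xd,p[:2]@yd,p[2]],2),"shift",np.round(A.T@(T-p),1),"unit xd",np.round(A.T@[*xd,0],3),"down",np.round(A.T@[0,0,-1],3))
    f=s["wrist_force"]; print("y axis",np.round(A[:,1],4),"F xd,yd,z",np.round([f[:2]@xd,f[:2]@yd,f[2]],2),"w",round(s["width"],4))
E
python3 - <<'E'
from h import *
w(469.5,355,253.8)
E
```

```text
t 7.45 at xd,yd,z [483.43 299.52 253.69] shift [ 25.7 -14.  -49.2] unit xd [ 0.001  1.    -0.004] down [0.886 0.001 0.464]
y axis [ 9.302e-01 -3.671e-01 -8.000e-04] F xd,yd,z [ 1.   -0.77 -1.71] w 0.0122
```

```bash
python3 -m jog '[{"x":1,"y":-0.5,"z":-2,"rx":0,"ry":0,"rz":0,"gripper":-1},{"x":4,"y":-2,"z":-8,"rx":0,"ry":0.01,"rz":0,"gripper":-1},{"x":8.5,"y":-4.5,"z":-16,"rx":0,"ry":0.02,"rz":0,"gripper":-1},{"x":13.5,"y":-7.5,"z":-26,"rx":0,"ry":0.03,"rz":0,"gripper":-1},{"x":18.5,"y":-10,"z":-36,"rx":0,"ry":0.03,"rz":0,"gripper":-1},{"x":22.5,"y":-12.5,"z":-43.5,"rx":0,"ry":0.03,"rz":0,"gripper":-1},{"x":25,"y":-13.7,"z":-48,"rx":0,"ry":0.03,"rz":0,"gripper":-1},{"x":25.7,"y":-14,"z":-49.2,"rx":0,"ry":0.03,"rz":0,"gripper":-1}]'
python3 - <<'E'
from h import *
w(469.5,355,230)
for n in("side","wrist"):
    s=manip.observe();d=snap(n)
    X=d["xyz"]*1000; q=np.stack([X[...,:2]@xd,X[...,:2]@yd,X[...,2]],-1)
    p=np.array(s["position"])*1000
    m=(q[...,2]<p[2]-38)&(q[...,2]>103)&(abs(q[...,0]-p[:2]@xd)<12)&(abs(q[...,1]-p[:2]@yd)<45)
    q=q[m]
    for a in range(100,220,15):
        r=q[(q[:,2]>=a)&(q[:,2]<a+15)]
        if len(r)>2: print(n,a+7,len(r),np.round(np.percentile(r[:,0],[0,50,100]),1),np.round(np.percentile(r[:,1],[5,50,95]),1))
    if len(q):print("lowest",q[:,2].min())
    save(n+"5",d["color"] if n=="wrist" else d["color"][85:215,130:260],1.2 if n=="wrist" else 5)
E
```

```text
time: 8.45
position: [0.5664, 0.1638, 0.2545]
ee_rot: [0.713, 0.487, -0.416, 0.285]
wrist_force: [0.0, -0.7, -1.4]
width: 0.0122
t 8.45 at xd,yd,z [468.37 358.27 254.49] shift [19.8  1.3 14.8] unit xd [-0.     1.     0.001] down [ 0.871 -0.     0.491]
y axis [ 9.320e-01 -3.625e-01  2.000e-04] F xd,yd,z [ 0.28 -0.6  -1.43] w 0.0122
side 137 9 [467.1 469.9 473.2] [339.3 341.9 356.7]
side 152 9 [467.3 468.2 471.4] [339.5 341.7 358.7]
side 167 13 [467.3 469.5 473.1] [338.3 342.2 364.2]
side 182 9 [467.2 468.8 471.5] [339.  340.8 348.4]
side 197 13 [467.1 469.6 473.1] [339.6 341.2 361.8]
side 212 6 [468.  469.8 471.6] [340.3 341.7 343.3]
lowest 135.36847643790662
```

View pics/wrist5.png

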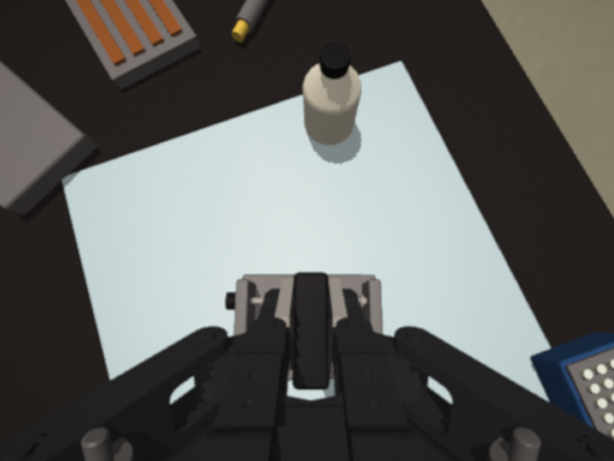

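View pics/side5.png

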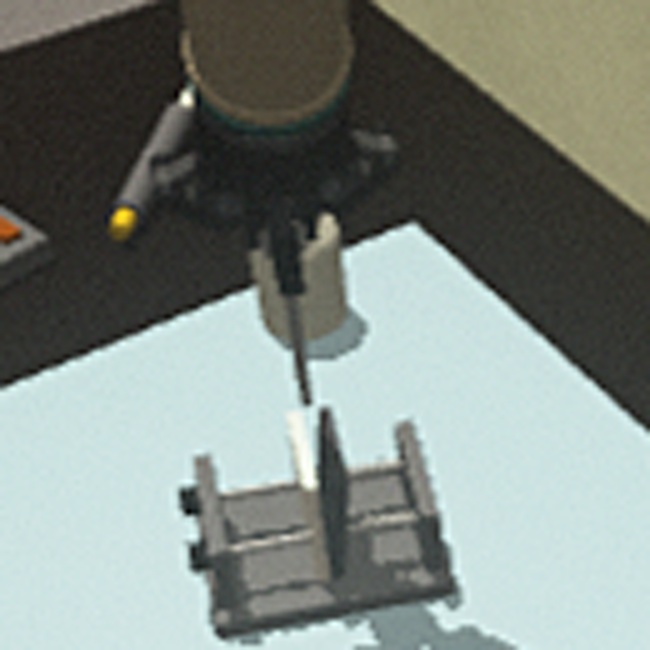

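The blade is now vertical: the side crop shows its end at (307,403), above the gap between white (298,430) and dark (325,430). I'll go down to just above the plate tops with a small sideways correction.

```bash
python3 - <<'E'
from h import *
w(469.4,354,219)
E
python3 -m jog '[{"x":2,"y":0.3,"z":1.5,"rx":0,"ry":0,"rz":0,"gripper":-1},{"x":7,"y":0.5,"z":5,"rx":0,"ry":0,"rz":0,"gripper":-1},{"x":14,"y":0.7,"z":9,"rx":0,"ry":0,"rz":0,"gripper":-1},{"x":21,"y":0.9,"z":13.5,"rx":0,"ry":0,"rz":0,"gripper":-1},{"x":27,"y":1,"z":17.5,"rx":0,"ry":0,"rz":0,"gripper":-1},{"x":29.5,"y":1,"z":20,"rx":0,"ry":0,"rz":0,"gripper":-1},{"x":29.5,"y":1,"z":20,"rx":0,"ry":0,"rz":0,"gripper":-1},{"x":29.5,"y":1,"z":20,"rx":0,"ry":0,"rz":0,"gripper":-1}]'
python3 - <<'E'
from h import *
w(469.4,354,199)
E
```

```text
t 8.55 at xd,yd,z [468.6  357.78 254.39] shift [29.1  1.  20.5] unit xd [ 0.  1. -0.] down [ 0.871 -0.     0.491]
y axis [ 9.318e-01 -3.631e-01  1.000e-04] F xd,yd,z [-0.37  0.11 -0.96] w 0.012
time: 9.55
position: [0.5664, 0.1603, 0.2192]
ee_rot: [0.713, 0.487, -0.416, 0.285]
wrist_force: [0.0, -0.3, -0.7]
width: 0.0122
t 9.55 at xd,yd,z [469.71 355.05 219.19] shift [17.1 -0.1 10.7] unit xd [0. 1. 0.] down [ 0.871 -0.     0.491]
y axis [ 9.318e-01 -3.630e-01  5.000e-04] F xd,yd,z [ 0.13 -0.29 -0.75] w 0.0122
```

```bash
python3 -m jog '[{"x":2,"y":0,"z":1.1,"rx":0,"ry":0,"rz":0,"gripper":-1},{"x":5,"y":0,"z":2.8,"rx":0,"ry":0,"rz":0,"gripper":-1},{"x":8.5,"y":0,"z":4.8,"rx":0,"ry":0,"rz":0,"gripper":-1},{"x":12,"y":0,"z":6.8,"rx":0,"ry":0,"rz":0,"gripper":-1},{"x":15.5,"y":0,"z":8.7,"rx":0,"ry":0,"rz":0,"gripper":-1},{"x":17.5,"y":0,"z":9.8,"rx":0,"ry":0,"rz":0,"gripper":-1},{"x":17.5,"y":0,"z":9.8,"rx":0,"ry":0,"rz":0,"gripper":-1},{"x":17.5,"y":0,"z":9.8,"rx":0,"ry":0,"rz":0,"gripper":-1}]'
python3 - <<'E'
from h import *
w(467.4,354,199)
d=snap("side");save("side6",d["color"][110:220,140:250],6)
w(0,0,0)
E
```

```text
time: 10.55
position: [0.5663, 0.1604, 0.199]
ee_rot: [0.713, 0.487, -0.416, 0.285]
wrist_force: [0.0, 1.0, -1.3]
width: 0.0123
t 10.55 at xd,yd,z [469.63 355.04 198.99] shift [-0.5 -2.   0.8] unit xd [0. 1. 0.] down [ 0.871 -0.     0.491]
y axis [ 9.318e-01 -3.630e-01  2.000e-04] F xd,yd,z [-0.34  0.89 -1.27] w 0.0123
t 10.6 at xd,yd,z [469.64 355.02 199.02] shift [  -1.  -469.6  406.9] unit xd [0. 1. 0.] down [ 0.871 -0.     0.491]
y axis [ 9.318e-01 -3.630e-01  3.000e-04] F xd,yd,z [-0.13  0.66 -1.01] w 0.0125
```

View pics/side6.png

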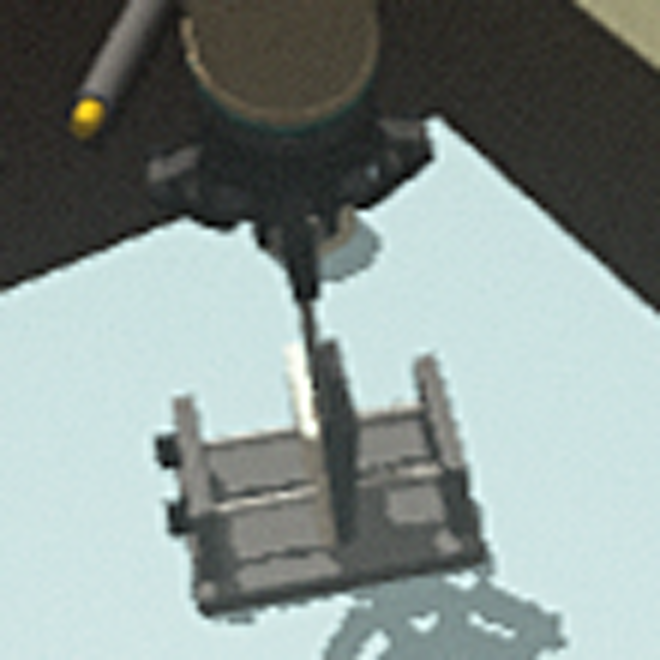

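The blade end is inside the gap at about (310,345), with no contact force. Next I feel for the white plate.

```bash
P='from h import *
for i in range(2):
    manip.observe()
    w(0,0,0); viewer.snapshot("top")'
python3 -m jog '[{"x":0,"y":-0.3,"z":0,"rx":0,"ry":0,"rz":0,"gripper":-1},{"x":0,"y":-0.6,"z":0,"rx":0,"ry":0,"rz":0,"gripper":-1},{"x":0,"y":-0.9,"z":0,"rx":0,"ry":0,"rz":0,"gripper":-1},{"x":0,"y":-1,"z":0,"rx":0,"ry":0,"rz":0,"gripper":-1},{"x":0,"y":-1,"z":0,"rx":0,"ry":0,"rz":0,"gripper":-1},{"x":0,"y":-1,"z":0,"rx":0,"ry":0,"rz":0,"gripper":-1},{"x":0,"y":-1,"z":0,"rx":0,"ry":0,"rz":0,"gripper":-1},{"x":0,"y":-1,"z":0,"rx":0,"ry":0,"rz":0,"gripper":-1}]'
python3 -c "$P"
python3 -m jog '[{"x":0,"y":-0.3,"z":0,"rx":0,"ry":0,"rz":0,"gripper":-1},{"x":0,"y":-0.5,"z":0,"rx":0,"ry":0,"rz":0,"gripper":-1},{"x":0,"y":-0.5,"z":0,"rx":0,"ry":0,"rz":0,"gripper":-1},{"x":0,"y":-0.5,"z":0,"rx":0,"ry":0,"rz":0,"gripper":-1},{"x":0,"y":-0.5,"z":0,"rx":0,"ry":0,"rz":0,"gripper":-1},{"x":0,"y":-0.5,"z":0,"rx":0,"ry":0,"rz":0,"gripper":-1},{"x":0,"y":-0.5,"z":0,"rx":0,"ry":0,"rz":0,"gripper":-1},{"x":0,"y":-0.5,"z":0,"rx":0,"ry":0,"rz":0,"gripper":-1}]'
python3 -c "$P"
```

```text
time: 11.6
position: [0.5654, 0.1606, 0.1989]
ee_rot: [0.713, 0.487, -0.417, 0.285]
wrist_force: [-0.3, -0.3, -0.5]
width: 0.0122
t 11.6 at xd,yd,z [468.66 354.92 198.89] shift [  -1.  -468.5  406.9] unit xd [ 0.  1. -0.] down [ 0.871 -0.     0.491]
y axis [ 9.317e-01 -3.632e-01  1.000e-04] F xd,yd,z [-0.14 -0.33 -0.51] w 0.0122
t 11.65 at xd,yd,z [468.66 354.97 198.92] shift [  -1.  -468.5  406.9] unit xd [ 0.  1. -0.] down [ 0.871 -0.     0.491]
y axis [ 9.317e-01 -3.631e-01  2.000e-04] F xd,yd,z [ 1.39 -0.09 -0.18] w 0.0123
time: 12.7
position: [0.5651, 0.1607, 0.1989]
ee_rot: [0.713, 0.487, -0.416, 0.285]
wrist_force: [2.7, 0.0, -2.3]
width: 0.0123
t 12.7 at xd,yd,z [468.32 354.92 198.91] shift [  -1.2 -468.2  406.8] unit xd [ 0.001  1.    -0.   ] down [ 0.871 -0.     0.491]
y axis [ 9.317e-01 -3.633e-01  5.000e-04] F xd,yd,z [ 2.53  1.02 -2.27] w 0.0123
t 12.75 at xd,yd,z [468.3  354.96 198.94] shift [  -1.2 -468.2  406.9] unit xd [ 0.001  1.    -0.   ] down [ 0.871 -0.     0.491]
y axis [ 9.317e-01 -3.632e-01  5.000e-04] F xd,yd,z [ 2.85 -0.25 -1.86] w 0.0121
```

Touch on the white plate at TCP xd ≈ 468.5, which agrees with the estimate. I'll back off slightly, descend 14 mm, then probe the dark plate's side.

```bash
cat >> h.py <<'E'
def rd(n=6):
    a=[]
    for i in range(n):
        viewer.snapshot("top"); s=manip.observe(); p=np.array(s["position"])*1000; f=np.array(s["wrist_force"])
        a.append([p[:2]@xd,p[:2]@yd,p[2],f[:2]@xd,f[:2]@yd,f[2]])
    print("t",round(s["time"],2),"xd yd z F:",np.round(np.mean(a,0),2),"+-",np.round(np.std(a,0)[3:],1),"torque",np.round(s["ft_torque"],2))
E
python3 -m jog '[{"x":0,"y":0.3,"z":0,"rx":0,"ry":0,"rz":0,"gripper":-1},{"x":1,"y":0.6,"z":0.6,"rx":0,"ry":0,"rz":0,"gripper":-1},{"x":3.5,"y":0.7,"z":2,"rx":0,"ry":0,"rz":0,"gripper":-1},{"x":6.5,"y":0.7,"z":3.7,"rx":0,"ry":0,"rz":0,"gripper":-1},{"x":9.5,"y":0.7,"z":5.4,"rx":0,"ry":0,"rz":0,"gripper":-1},{"x":12.2,"y":0.7,"z":6.9,"rx":0,"ry":0,"rz":0,"gripper":-1},{"x":12.2,"y":0.7,"z":6.9,"rx":0,"ry":0,"rz":0,"gripper":-1},{"x":12.2,"y":0.7,"z":6.9,"rx":0,"ry":0,"rz":0,"gripper":-1}]'
python3 -c "from h import *
rd()"
python3 -m jog '[{"x":0,"y":0.3,"z":0,"rx":0,"ry":0,"rz":0,"gripper":-1},{"x":0,"y":0.6,"z":0,"rx":0,"ry":0,"rz":0,"gripper":-1},{"x":0,"y":0.9,"z":0,"rx":0,"ry":0,"rz":0,"gripper":-1},{"x":0,"y":1.2,"z":0,"rx":0,"ry":0,"rz":0,"gripper":-1},{"x":0,"y":1.5,"z":0,"rx":0,"ry":0,"rz":0,"gripper":-1},{"x":0,"y":1.5,"z":0,"rx":0,"ry":0,"rz":0,"gripper":-1},{"x":0,"y":1.5,"z":0,"rx":0,"ry":0,"rz":0,"gripper":-1},{"x":0,"y":1.5,"z":0,"rx":0,"ry":0,"rz":0,"gripper":-1}]'
python3 -c "from h import *
rd()"
```

```text
time: 13.8
position: [0.5653, 0.1605, 0.1847]
ee_rot: [0.713, 0.487, -0.417, 0.285]
wrist_force: [0.8, -0.8, -1.3]
width: 0.0124
t 14.1 xd yd z F: [ 4.6856e+02  3.5483e+02  1.8481e+02  2.9000e-01 -3.0000e-02 -1.3300e+00] +- [0.6 0.4 0.3] torque [-0.7   0.11 -0.06]
time: 15.1
position: [0.5668, 0.1601, 0.1848]
ee_rot: [0.713, 0.487, -0.417, 0.285]
wrist_force: [0.4, -0.3, -1.0]
width: 0.0123
t 15.4 xd yd z F: [ 4.7021e+02  3.5493e+02  1.8486e+02 -5.0000e-01 -1.6000e-01 -9.6000e-01] +- [0.6 0.1 0.3] torque [-0.43  0.28  0.05]
```

```bash
python3 -m jog '[{"x":0,"y":0.3,"z":0,"rx":0,"ry":0,"rz":0,"gripper":-1},{"x":0,"y":0.6,"z":0,"rx":0,"ry":0,"rz":0,"gripper":-1},{"x":0,"y":0.9,"z":0,"rx":0,"ry":0,"rz":0,"gripper":-1},{"x":0,"y":1.2,"z":0,"rx":0,"ry":0,"rz":0,"gripper":-1},{"x":0,"y":1.2,"z":0,"rx":0,"ry":0,"rz":0,"gripper":-1},{"x":0,"y":1.2,"z":0,"rx":0,"ry":0,"rz":0,"gripper":-1},{"x":0,"y":1.2,"z":0,"rx":0,"ry":0,"rz":0,"gripper":-1},{"x":0,"y":1.2,"z":0,"rx":0,"ry":0,"rz":0,"gripper":-1}]'
python3 -c "from h import *
rd(8)"
```

```text
time: 16.4
position: [0.5678, 0.1597, 0.1848]
ee_rot: [0.713, 0.487, -0.417, 0.285]
wrist_force: [-1.7, 1.0, 0.6]
width: 0.012
t 16.8 xd yd z F: [ 4.7131e+02  3.5494e+02  1.8483e+02 -2.0800e+00 -1.0000e-01 -7.0000e-02] +- [0.4 0.5 0.6] torque [-0.18  0.77  0.23]
```

```bash
cat >> h.py <<'E'
def avg(name,n=6,cam="side"):
    np.save(name,np.mean([viewer.snapshot(cam)["color"].astype(np.float32).mean(-1) for i in range(n)],0))
E
python3 -c "from h import *
avg('A_push.npy',6)"
python3 -m jog '[{"x":0,"y":-0.5,"z":0,"rx":0,"ry":0,"rz":0,"gripper":-1},{"x":0,"y":-1,"z":0,"rx":0,"ry":0,"rz":0,"gripper":-1},{"x":0,"y":-1.5,"z":0,"rx":0,"ry":0,"rz":0,"gripper":-1},{"x":0,"y":-2,"z":0,"rx":0,"ry":0,"rz":0,"gripper":-1},{"x":0,"y":-2.5,"z":0,"rx":0,"ry":0,"rz":0,"gripper":-1},{"x":0,"y":-3,"z":0,"rx":0,"ry":0,"rz":0,"gripper":-1},{"x":0,"y":-3,"z":0,"rx":0,"ry":0,"rz":0,"gripper":-1},{"x":0,"y":-3,"z":0,"rx":0,"ry":0,"rz":0,"gripper":-1}]'
python3 -c "from h import *
rd(4); avg('A_free.npy',6)
a=np.load('A_free.npy');b=np.load('A_push.npy')
d=np.clip(128+3*(b-a),0,255)[110:220,140:250]; f=np.hstack([a[110:220,140:250],d]); save('diff',np.repeat(f[...,None],3,2).astype(np.uint8),3.5)
"
```

```text
time: 18.1
position: [0.5654, 0.1606, 0.1849]
ee_rot: [0.713, 0.487, -0.416, 0.285]
wrist_force: [1.1, -0.3, -1.1]
width: 0.0121
t 18.3 xd yd z F: [ 4.6867e+02  3.5492e+02  1.8491e+02 -6.0000e-02 -4.8000e-01 -5.8000e-01] +- [0.7 0.4 0.5] torque [-0.54  0.14 -0.05]
```

View pics/diff.png

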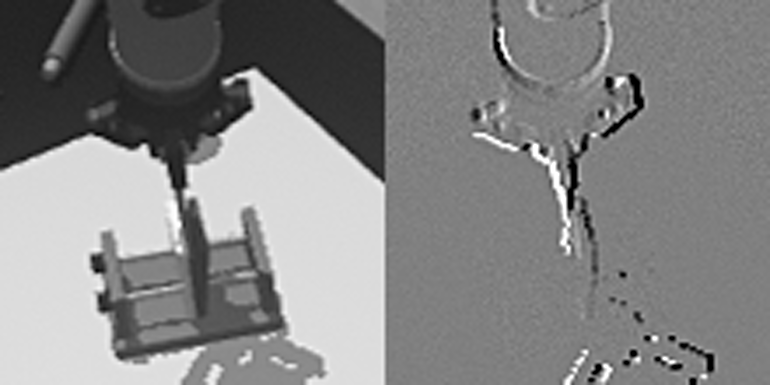

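The difference image shows the dark plate's right edge moving (view (595,240)) when I pushed it. That gives a visual measure of the push-back, so I'll turn it into mm.

```bash
cat >> h.py <<'E'
def push(a,b):
    d=pickle.load(open("side.pkl","rb")); P=np.linalg.inv(d["pose"])
    def pr(px,py,z):
        c=P[:3,:3]@(np.array([*(px*xd+py*yd),z])/1000)+P[:3,3]; return np.array([c[0]/c[2]*d["fx"]+d["cx"],c[1]/c[2]*d["fy"]+d["cy"]])
    k=(pr(487,316,60)-pr(486,316,60)); S=[]
    for v in range(166,186):
        row=a[v]; g=np.diff(row[192:208]); e=192+int(np.argmax(g))   # strongest dark->light edge
        con=row[e+3:e+5].mean()-row[e-3:e-1].mean(); 
        dd=(a[v,e-2:e+5]-b[v,e-2:e+5]).sum()
        S.append([v,e,con,dd/con if con>15 else np.nan])
    S=np.array(S); tang=np.polyfit(S[:,0],S[:,1],1)[0]
    h=k[0]-tang*k[1]     # horizontal edge shift per mm
    r=S[:,3]/h
    print("px/mm",np.round(h,3),"edge",S[0,1],S[-1,1],"con",np.round(S[:,2]).astype(int).tolist()); print("mm per row",np.round(r,2).tolist()); print("median push mm",np.nanmedian(r),"mean",np.nanmean(r))
E
python3 -c "from h import *
push(np.load('A_free.npy'),np.load('A_push.npy'))"
```

```text
px/mm 0.343 edge 192.0 199.0 con [19, 91, 98, 130, 147, 151, 157, 159, 158, 159, 162, 158, 133, 72, 30, 60, 73, 72, 71, 72]
mm per row [8.54, 3.39, 2.48, 0.48, 1.15, 1.04, 1.17, 0.84, 1.04, 0.97, 0.82, 0.82, 0.71, 1.22, 0.71, 0.97, 1.21, 0.91, 0.94, 0.82]
median push mm 0.9681463304786935 mean 1.5121686499493614
```

Vision gives about 0.95 mm and force gives 0.9 mm, so they agree. First touch should be near TCP z ≈ 173, with the target near 161.5. I'll descend 20 mm against the white plate, then measure.

```bash
sed -i 's/range(166,186)/range(170,186)/' h.py
python3 -m jog '[{"x":1,"y":-0.1,"z":0.6,"rx":0,"ry":0,"rz":0,"gripper":-1},{"x":3.5,"y":-0.2,"z":2,"rx":0,"ry":0,"rz":0,"gripper":-1},{"x":6.5,"y":-0.2,"z":3.7,"rx":0,"ry":0,"rz":0,"gripper":-1},{"x":9.5,"y":-0.2,"z":5.4,"rx":0,"ry":0,"rz":0,"gripper":-1},{"x":12.5,"y":-0.2,"z":7,"rx":0,"ry":0,"rz":0,"gripper":-1},{"x":15.5,"y":-0.2,"z":8.7,"rx":0,"ry":0,"rz":0,"gripper":-1},{"x":17.4,"y":-0.2,"z":9.8,"rx":0,"ry":0,"rz":0,"gripper":-1},{"x":17.4,"y":-0.2,"z":9.8,"rx":0,"ry":0,"rz":0,"gripper":-1}]'
python3 -c "from h import *
rd(6); avg('A_1.npy',6); push(np.load('A_free.npy'),np.load('A_1.npy')); w(468.4,355,162)"
```

```text
time: 19.6
position: [0.5654, 0.1609, 0.165]
ee_rot: [0.713, 0.487, -0.416, 0.285]
wrist_force: [3.5, 0.3, 0.3]
width: 0.0121
t 19.9 xd yd z F: [ 4.6856e+02  3.5518e+02  1.6496e+02  2.1200e+00  2.2200e+00 -3.8000e-01] +- [0.4 0.3 0.5] torque [-0.16 -0.5  -0.26]
px/mm 0.34 edge 196.0 199.0 con [147, 151, 157, 159, 158, 159, 162, 158, 133, 72, 30, 60, 73, 72, 71, 72]
mm per row [0.94, 1.94, 1.44, 0.82, 0.97, 1.75, 1.09, 0.81, 0.63, 1.78, 1.25, 0.86, 1.66, 1.68, 1.17, 0.8]
median push mm 1.1315940924906627 mean 1.2247677689455745
t 20.2 at xd,yd,z [468.52 355.06 164.96] shift [2.6 0.1 1.4] unit xd [0.001 1.    0.   ] down [ 0.871 -0.001  0.491]
y axis [ 9.317e-01 -3.632e-01  5.000e-04] F xd,yd,z [ 1.84  2.67 -2.12] w 0.012
```

```bash
python3 -m jog '[{"x":0.6,"y":0,"z":0.3,"rx":0,"ry":0,"rz":0,"gripper":-1},{"x":1.2,"y":0,"z":0.7,"rx":0,"ry":0,"rz":0,"gripper":-1},{"x":1.8,"y":0,"z":1,"rx":0,"ry":0,"rz":0,"gripper":-1},{"x":2.3,"y":0,"z":1.3,"rx":0,"ry":0,"rz":0,"gripper":-1},{"x":2.3,"y":0,"z":1.3,"rx":0,"ry":0,"rz":0,"gripper":-1},{"x":2.3,"y":0,"z":1.3,"rx":0,"ry":0,"rz":0,"gripper":-1},{"x":2.3,"y":0,"z":1.3,"rx":0,"ry":0,"rz":0,"gripper":-1},{"x":2.3,"y":0,"z":1.3,"rx":0,"ry":0,"rz":0,"gripper":-1}]'
python3 -c "from h import *
rd(4); avg('A_2.npy',10); push(np.load('A_free.npy'),np.load('A_2.npy'))
d=snap('side'); X=d['xyz']*1000; s=manip.observe(); p=np.array(s['position'])*1000
q=np.stack([X[...,:2]@xd,X[...,:2]@yd,X[...,2]],-1)
m=(q[...,2]>98)&(q[...,2]<p[2]-30)&(abs(q[...,0]-p[:2]@xd)<14)&(abs(q[...,1]-p[:2]@yd)<45)
for z in range(98,136,6):
    r=q[m&(q[...,2]>=z)&(q[...,2]<z+6)]
    if len(r): print(z,len(r),np.round(np.percentile(r[:,1],[0,50]),1))
save('side9',d['color'][110:220,140:250],6)"
```

```text
time: 21.2
position: [0.5653, 0.1608, 0.1628]
ee_rot: [0.713, 0.487, -0.416, 0.285]
wrist_force: [2.3, 0.8, 4.7]
width: 0.012
t 21.4 xd yd z F: [468.55 355.04 162.83   2.06   0.54   5.07] +- [0.4 0.3 0.2] torque [-0.   -0.36 -0.26]
px/mm 0.34 edge 196.0 199.0 con [147, 151, 157, 159, 158, 159, 162, 158, 133, 72, 30, 60, 73, 72, 71, 72]
mm per row [1.25, 1.96, 1.27, 1.1, 1.95, 2.01, 1.05, 1.16, 1.51, 2.03, 1.43, 0.91, 1.57, 1.63, 1.7, 1.6]
median push mm 1.5401408146036561 mean 1.5079186015074586
98 3 [338.3 338.7]
104 3 [336.5 337.2]
110 4 [334.4 336.5]
116 4 [335.7 336.4]
122 3 [332.3 333.9]
128 6 [332.3 333.3]
```

View pics/side9.png

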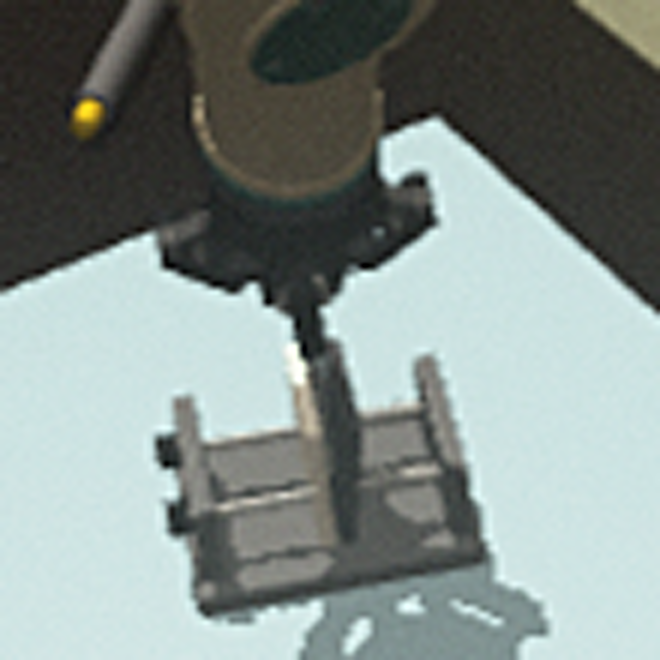

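Vision says 1.5 mm, and drag is 5 N upward. As a last check I'll measure whether the gauge has pitched in the grip, using wrist depth on the handle top.

Run:
```python
from h import *
s=manip.observe();d=snap("wrist");A=R.from_quat(s["ee_rot"]).as_matrix(); t=(d["xyz"]-s["position"])@A*1000
v=np.arange(226,324); p=t[226:324,250:268].mean(1); X=(d["xyz"][226:324,250:268].mean(1)*1000)
k=(p[:,0]>-20)&(p[:,0]<12)&(abs(p[:,2])<30)
print(k.sum(), v[k][[0,-1]], p[k][[0,-1]].round(1).tolist())
zy=np.polyfit(X[k][:,:2]@yd,X[k][:,2],1); print("tilt of handle top deg (z per yd)",np.degrees(np.arctan(zy[0])),"z mean",X[k][:,2].mean(), "yd range",(X[k][:,:2]@yd).min(),(X[k][:,:2]@yd).max())
rd(2)
```

```text
91 [226 323] [[8.3, 0.0, -19.6], [-14.8, -0.0, 16.8]]
tilt of handle top deg (z per yd) -0.8623876836891309 z mean 167.54680435840976 yd range 333.1959092667517 376.2624473751364
t 22.1 xd yd z F: [468.54 355.03 162.81   2.96   0.58   5.25] +- [0.5 0.7 0.2] torque [ 0.03 -0.38 -0.21]
```

The gauge is upright to 0.9°. The handle top at z = 167.5 puts the tip 52.5 mm deep, about 11 mm past first touch. Everything agrees, so I'll hand it in.

```bash
python3 -c "from h import *
print(ticket.job_done())"
```

```text
the job is handed in; nothing more can be done
None
```

I took the black bar-handled gauge from the middle rack slot and slid it down between the two plates. I handed the job in at about 22 s, still gripping the gauge in the gap at 120 N.

**Problem on the way:** the gauge pivoted about 28° in the grip while being carried. I tightened the grip and tilted the tool so the blade hung vertical again before going in. The gripper is therefore tilted about 28° at the end, but the gauge is upright to about 0.9°.

**Last checks:**
- **Push-back of the dark plate:** the camera difference reads about 1.5 mm, though single image rows range from 0.9 to 2.0 mm. Depth gives about 1.4 to 1.5 mm: the tip is about 52.5 mm below the plate tops, and first touch was estimated at 41 to 42 mm.
- **Contact:** upward drag is about 5 N, and there is a net 2 to 3 N holding the blade against the white plate.
- **Disagreements:** an earlier wrist picture put first touch at about 39 mm instead, which would mean slightly more push-back (about 1.7 mm). A coarse side-view depth check suggested a few degrees of tilt. I went with the finer wrist measurement of 0.9°.

I did not re-check the other gauges and bystanders at the end. No move went near them except the grasp at the rack.

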